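Find the worn bearing unit by its end float and block it out

TASK

Feel the end float of the two bearing units, first the left one and then the right one (left and right as the robot sees them): push the shaft in until it meets its inner stop, then pull it out until it meets its outer stop. One unit is worn and has clearly the longer float: leave its shaft pulled fully out, with the slotted spacer plate from the wooden rack standing astride the shaft between flange and housing, and leave the sound unit's shaft pushed home. Leave the other things on the bench where they are.

Things in the scene. Friction and masses are not known exactly. Their poses are not given: they have to be found in the camera images.
- unit_left: cast-iron bearing unit on the left as the robot sees it (+y side), bolted down, 108 mm high. Origin: underside, below the middle of its round housing (120 mm long, 76 mm in diameter). x runs along the shaft, out of the housing, whose flat front face is at x = 60 mm; shaft axis at y = 0, 70 mm above the bench. The foot, 120 mm wide, 12 mm thick, reaches from x = -75 to 115 mm
- unit_right: cast-iron bearing unit on the right as the robot sees it (-y side), bolted down, 108 mm high. Origin: underside, below the middle of its round housing (120 mm long, 76 mm in diameter). x runs along the shaft, out of the housing, whose flat front face is at x = 60 mm; shaft axis at y = 0, 70 mm above the bench. The foot, 120 mm wide, 12 mm thick, reaches from x = -75 to 115 mm
- shaft_left (a joint): travel of the left shaft along its unit's x: 0 = home against the inner stop, grows as it is pulled out; starts at 4 to 8 mm. Hidden outer stop: at 11 to 13 mm in the sound unit, 29 to 31 mm in the worn one; either may be the worn one, only trying tells. Slides with about 3 N of friction, does not turn, stays where left; the stops are hard
- shaft_right (a joint): travel of the right shaft along its unit's x: 0 = home against the inner stop, grows as it is pulled out; starts at 4 to 8 mm. Hidden outer stop: at 11 to 13 mm in the sound unit, 29 to 31 mm in the worn one; either may be the worn one, only trying tells. Slides with about 3 N of friction, does not turn, stays where left; the stops are hard
- stub_left (a point): middle of the left shaft's free stub, to be gripped from above: steel, 26 mm thick, 54 mm long, 70 mm above the bench; moves with the shaft, x outwards. 27 mm behind it begins the flange (64 mm across, 14 mm thick), 27 mm before it a 32 mm end nut. Shaft home: it is at x = 103 mm of the unit, the flange 2 mm off the housing
- stub_right (a point): middle of the right shaft's free stub, to be gripped from above: steel, 26 mm thick, 54 mm long, 70 mm above the bench; moves with the shaft, x outwards. 27 mm behind it begins the flange (64 mm across, 14 mm thick), 27 mm before it a 32 mm end nut. Shaft home: it is at x = 103 mm of the unit, the flange 2 mm off the housing
- spacer_center (a point): centre of the loose upright aluminium plate (0.38 kg): 20 mm thick (x), 80 wide (y), 150 high. Two 22 mm legs leave a slot 36 wide, 78 high, open below; full width to 100 mm up, then a tab 40 mm wide (y), to be gripped across y from above 55 mm over this point. Fits only where flange and housing are over 20 mm apart; there it stands on the foot, this point 87 mm above the bench
- rack: fixed plywood rack, 60 x 110 mm, 36 mm high, that holds the plate upright in a slot 25 x 90 mm across its x axis, the plate's feet 6 mm above the bench. Origin: centre of its underside
- race_center (a point): bystander: loose steel bearing ring, 86 mm in diameter, 24 mm high; centre
- mallet: bystander: loose hammer with wooden handle, 280 mm long, lying along its x axis
- tin_center (a point): bystander: standing aluminium tin, 76 mm in diameter, 100 mm high; centre
Things that resemble listed ones, but are neither listed nor needed, are in the scene too. What is meant by the part that bears spacer_center is not orange or turquoise, and is the larger of those in its own colour.

How it is judged:
By the outcome, as a careful person would: the job done as asked, in the order asked, and still so for the second after the job is handed in, with the robot touching nothing.
It also fails if it takes over 67 s, if anything falls off the work surface, if the arm or the gripper's body presses on something with over 40 N, if the wrist force passes 120 N, or if a joint passes its speed limit or range.

ROBOT

A 7-joint arm with a two-finger parallel gripper is mounted at the origin on the work surface. World frame = base frame: x ahead of the robot, y to its left, z up, the work surface at z = 0. Lengths are in m, angles in rad, forces in N, time in s.
With the tool pointing down it reaches from about 0.4 to 0.85 m from the base axis. Payload 10.4 kg.
Tool frame: the origin (TCP) lies between the finger pads; the fingertips stand tcp_to_tips ahead of it and the grasp point (between the pads) lies 8 mm behind it (tcp_to_tips is the distance from the TCP to the fingertips, in m); z points along the fingers, y is the line along which they close (so a half turn about z gives the same grasp; the last joint's range is limited). The gripper opens to 85 mm and grips with 20 to 120 N. Pads are 22 mm wide; open, the fingers measure 114 mm over their backs; the gripper's body (76 mm by 85 mm) begins 54 mm behind the grasp point. The pads swing forward as they close: fully open they stand 13 mm farther back than shut.
Start: joints at [-1.193, 0.332, -0.065, 1.46, 0.022, 1.35, -0.088], TCP at [0.244, 0.575, 0.242] pointing down, gripper open.
Joint ranges: [-2.6, 2.6], [-0.5, 2.12], [-1.47, 1.34], [0.16, 2.42], [-1.27, 4.41], [0.06, 2.06], [-2.6, 2.6]. Speed limits (rad/s): [2.22, 2.22, 2.79, 2.79, 3.14, 3.14, 3.14].

INTERFACE

Orientations are given as a unit quaternion [x, y, z, w].
In Python, from workcell import * gives the robot as it stands.
- The arm moves only by the tool apply_moves, never from a script. Its argument "rows" is a list of rows, each an object of numbers: "x", "y", "z": the shift along the tool's x, y, z in mm; "ax", "ay", "az": the turn, a rotation vector about the tool's x, y, z in degrees; "gripper": the closure, from 0 (fully open) to 1 (shut). A call has 1 to 5 rows; each row shifts and turns the commanded pose from where the row before left it, along the tool's axes as they then stand; what a row does not reach is not made up. A row lasts 1/12 s, in which the tool goes at most 41.7 mm and 7.16 degrees, less where a joint would pass 70% of its speed; a pose out of reach is approached as far as the arm can. A call with a gripper value outside its range is refused whole. The fingers move at their own pace and stop on an object; "newtons" is the grip in N (left out, the last holds). Time passes only in rows, so rows that do not move let the fingers close. It gives the time, the measured TCP pose, the force, the opening and the grip force at its end, in the units of the state.
- get_obs(): the state, without advancing time (a new reading comes with each control period).
- camera(name): name is "side" or "top"; returns a dict with "color" (480x640x3 uint8, red, green, blue), "fov_y" (degrees; the focal length in pixels is half the picture's height over the tangent of half this angle, whatever the lens; pixels are square), "cx", "cy" (the principal point, pixels), "rvec" (rotation vector, rad) and "tvec" (3), from world to camera coordinates, as OpenCV has them. Camera axes: x right, y down, z forward; pixel columns grow to the right and rows downward; lengths in m; the calibration is good to about 2 mm. A picture is of the moment at which its call begins. There is no depth.
- hand_in(): hands the job in; it is judged then, once.
The state is a dict: "clock": time; "joint_pos": joint angles; "joint_velocities": joint speeds; "tau": joint torques, N m; "position": TCP position; "ee_rot": TCP orientation; "ft_force": force on the tool from outside, world axes, zero at the start; "torque": the same for the moment, N m; "grip_width": opening from 0.0 (shut) to 1.0 (fully open); "grasp_force": force on a finger pad.
Only numpy, scipy, OpenCV 4.12 (cv2) and the standard library are available. Lean on these libraries where they do the work, as an engineer would, in place of code of your own. Each camera call takes 0.05 s, during which the arm holds its last target. There are 200 camera calls.

## Working session

There is one attempt and no reset: what is moved stays moved. The work goes in short steps, Python scripts to look and compute and a tool call to move; the robot and the scene stay as the last step left them, time stands still between calls to the robot, and variables do not carry over. Pictures are saved under pics/ and viewed, at most 10 in all, crops included, and the job is handed in when it is done.

Besides the shell and the picture viewer there is one more tool, called as name(argument=value, ...) on one line, values as JSON. apply_moves: Moves the arm, as the interface text tells. Its arguments: {"type":"object","properties":{"rows":{"type":"array","items":{"type":"object","properties":{"x":{"type":"number"},"y":{"type":"number"},"z":{"type":"number"},"ax":{"type":"number"},"ay":{"type":"number"},"az":{"type":"number"},"gripper":{"type":"number"}}}},"newtons":{"type":"number"}},"required":["rows"]}

```bash
ls; mkdir -p pics
cat > h.py <<'E'
from workcell import *
import numpy as np, cv2
def P(c):
    f=240/np.tan(np.radians(c["fov_y"])/2)
    K=np.array([[f,0,c["cx"]],[0,f,c["cy"]],[0,0,1.]])
    R=cv2.Rodrigues(np.array(c["rvec"],float))[0]; t=np.array(c["tvec"],float).ravel()
    return K,R,t
def ray(c,u,v):
    K,R,t=P(c); d=R.T@np.linalg.solve(K,np.array([u,v,1.])); return -R.T@t,d/np.linalg.norm(d)
def onz(c,u,v,z):
    o,d=ray(c,u,v); return o+d*(z-o[2])/d[2]
def proj(c,p):
    K,R,t=P(c); q=K@(R@np.array(p,float)+t); return q[:2]/q[2]
E
python3 - <<'E'
from h import *
o=get_obs()
for n in("top","side"):
    c=camera(n); cv2.imwrite(f"pics/{n}0.png",c["color"][...,::-1]); 
    import pickle; pickle.dump(c,open(f"{n}0.pkl","wb"))
    print(n,c["fov_y"],c["cx"],c["cy"],ray(c,320,240))
print(o)
try: print(tcp_to_tips)
except Exception as e: print(e)
E
```

```text
pics
top 45.38097111810695 325.53500147563017 236.77149968604877 (array([ 0.44401005, -0.00605457,  1.47497301]), array([ 0.06785374,  0.0015293 , -0.99769411]))
side 43.23424351440334 322.84948466575975 239.1868392669926 (array([ 0.48949733, -1.08864873,  0.99064129]), array([ 0.0305711 ,  0.75682217, -0.65290551]))
{'clock': 0.0, 'joint_pos': array([-1.19257676,  0.33283864, -0.06466467,  1.46096977,  0.0216038 ,
        1.34989807, -0.08847632]), 'joint_velocities': array([ 0.00085784,  0.00096905, -0.00028052, -0.00021005, -0.00042257,
       -0.00035174,  0.00100842]), 'tau': array([-7.35633694e-05, -6.25452447e+01,  4.88541042e-02, -3.91605949e+01,
        1.62490614e-02,  9.83878796e-03,  1.30858643e-05]), 'position': array([0.24373902, 0.57511124, 0.24152301]), 'ee_rot': array([ 1.99064656e-01,  9.79986102e-01, -7.02130170e-04, -1.00307810e-04]), 'ft_force': array([-0.5168998 , -0.42646218, -0.28254605]), 'torque': array([ 0.07726015,  0.02044271, -0.01138479]), 'grasp_force': 0.0, 'grip_width': 1.0017059879937407}
0.011
```

View pics/top0.png

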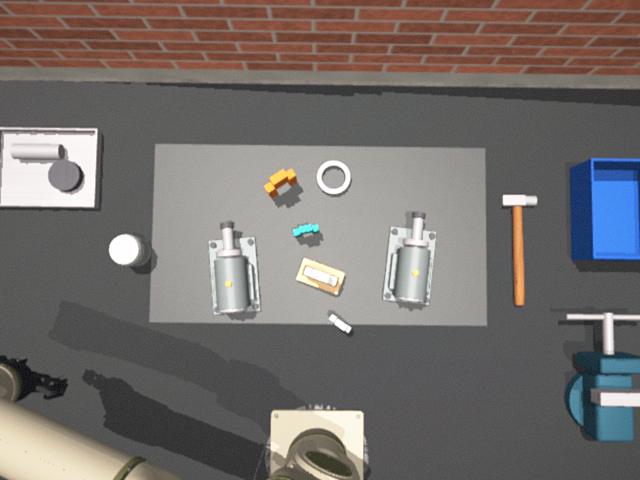

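View pics/side0.png

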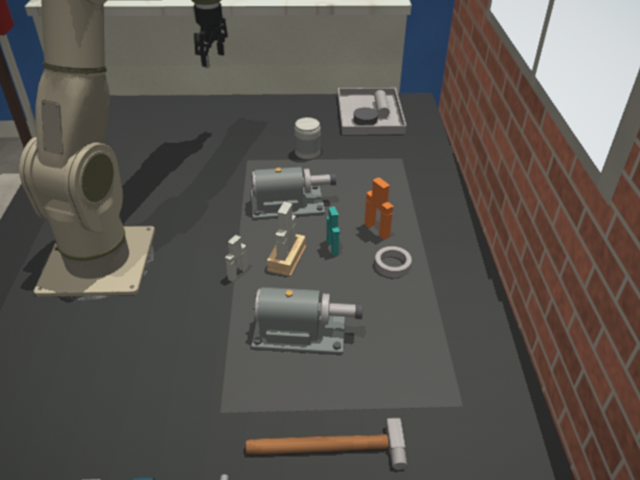

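The top view shows the left unit's housing at (231,285) with its stub at (227,233), and the right unit's housing at (414,272) with its stub at (418,228). The plate in its rack is at (321,275), and a smaller grey look-alike is at (340,323). The side view confirms this: rack plate at (285,230), small one at (236,258).

Run:
```python
from h import *
a=cv2.imread("pics/top0.png"); 
L=cv2.resize(a[205:325,200:270],None,fx=4.5,fy=4.5,interpolation=cv2.INTER_CUBIC)
M=cv2.resize(a[250:310,285:355],None,fx=4.5,fy=4.5,interpolation=cv2.INTER_CUBIC)
R=cv2.resize(a[205:325,378:448],None,fx=4.5,fy=4.5,interpolation=cv2.INTER_CUBIC)
cv2.imwrite("pics/crop.png",np.hstack([L,R]))
s=cv2.imread("pics/side0.png")
S=cv2.resize(s[190:285,250:320],None,fx=4.5,fy=4.5,interpolation=cv2.INTER_CUBIC)
h=max(M.shape[0],S.shape[0]); M=cv2.copyMakeBorder(M,0,h-M.shape[0],0,0,0)
cv2.imwrite("pics/crop2.png",np.hstack([M,S]))
```

```text
(no output)
```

View pics/crop.png

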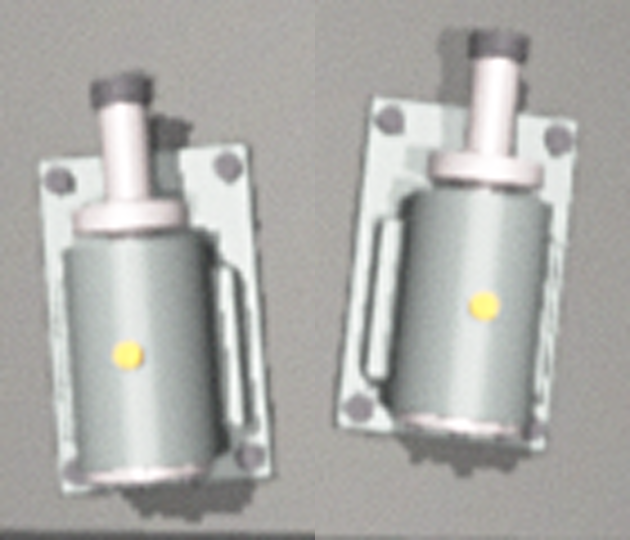

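View pics/crop2.png

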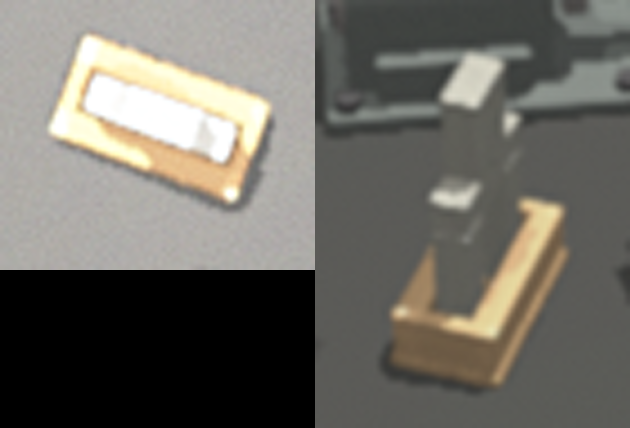

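The left stub runs from (122,103) to (129,203) in the crop and the right stub from (498,57) to (487,155). All foot and rack corners are visible, and the tab top face centres on (472,80) in the second crop.

Run:
```python
from h import *
import pickle
T=pickle.load(open("top0.pkl","rb"));S=pickle.load(open("side0.pkl","rb"))
def q(c,pts,ox,oy,z,u0=0): return np.array([onz(c,ox+(u-u0)/4.5-.4,oy+v/4.5-.4,z) for u,v in pts])
np.set_printoptions(precision=4,suppress=True)
for nm,f,ox,u0,st in(("L",[(40,160),(243,145),(272,478),(62,492)],200,0,[(122,103),(129,203)]),("R",[(375,97),(578,122),(547,450),(336,428)],378,315,[(498,57),(487,155)])):
    F=q(T,f,ox,205,.012,u0); c=F.mean(0); d=(F[0]+F[1]-F[2]-F[3])[:2]; L=np.linalg.norm(d)/2; d/=np.linalg.norm(d)
    w=np.linalg.norm(F[0]+F[3]-F[1]-F[2])/2
    s=q(T,st,ox,205,.07,u0); sd=(s[0]-s[1])[:2]
    org=c[:2]-.02*d
    print(nm,"L,W",L,w,"yaw",np.degrees(np.arctan2(d[1],d[0])),"org",org,"stub ends",s[:,:2],"len",np.linalg.norm(sd),"yaw",np.degrees(np.arctan2(sd[1],sd[0])),"stub mid in unit",(s.mean(0)[:2]-org)@d,(s.mean(0)[:2]-org)@[-d[1],d[0]])
r=q(T,[(88,35),(270,100),(238,203),(50,135)],285,250,.036); print("rack",r.mean(0),np.linalg.norm(r[0]-r[1]),np.linalg.norm(r[1]-r[2]))
d=(r[0]+r[3]-r[1]-r[2])[:2]; print("rack y-dir yaw",np.degrees(np.arctan2(d[1],d[0])))
t=q(S,[(440,97),(470,107),(503,62),(475,52)],250,190,.156,315); print("tab",t[:,:2],t.mean(0))
```

```text
L L,W 0.18795595910969848 0.1165601653845154 yaw 5.667863221720436 org [0.4314 0.2119] stub ends [[0.5677 0.2253]
 [0.5132 0.2202]] len 0.05476311042187897 yaw 5.31422302903344 stub mid in unit 0.1096318758787618 7.003977000543944e-05
R L,W 0.1877918935116371 0.11803716611081805 yaw -6.074239782776379 org [ 0.4614 -0.2309] stub ends [[ 0.5984 -0.2454]
 [ 0.5446 -0.2393]] len 0.05420647144239433 yaw -6.440068256916179 stub mid in unit 0.11072865025214414 0.00029227309049767425
rack [ 0.452  -0.0061  0.036 ] 0.10756115230383266 0.05976496608819626
rack y-dir yaw 70.8886865268435
tab [[ 0.4369 -0.0202]
 [ 0.4518 -0.0286]
 [ 0.468   0.0077]
 [ 0.4538  0.0163]] [ 0.4526 -0.0062  0.156 ]
```

Add to h.py:
```python
from scipy.spatial.transform import Rotation as Ro
np.set_printoptions(precision=4,suppress=True)
U={"L":((.4314,.2119),5.5),"R":((.4614,-.2309),-6.2)}
def go(x,y,z,yyaw):
    "delta to TCP target, tool axes, mm; then turn (deg, to be done after the shift)"
    o=get_obs(); R=Ro.from_quat(o["ee_rot"]); 
    d=R.inv().apply(np.array([x,y,z])-o["position"])*1e3
    a=np.radians(yyaw); Y=np.array([np.cos(a),np.sin(a),0]); Z=np.array([0,0,-1.]); X=np.cross(Y,Z)
    w=np.degrees((R.inv()*Ro.from_matrix(np.c_[X,Y,Z])).as_rotvec())
    print("t",round(o["clock"],2),"pos",o["position"],"shift",d.round(1),"turn",w.round(2),"F",o["ft_force"].round(1),"grip",o["grip_width"],o["grasp_force"])
def unit(k,p):
    (ox,oy),yw=U[k]; a=np.radians(yw); return ox+p*np.cos(a), oy+p*np.sin(a)
def stub(k):
    (ox,oy),yw=U[k]; a=np.radians(yw); d=get_obs()["position"]
    return (d[0]-ox)*np.cos(a)+(d[1]-oy)*np.sin(a), -(d[0]-ox)*np.sin(a)+(d[1]-oy)*np.cos(a), d[2]
```

```text
(no output)
```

apply_moves(rows=[{"x": -34, "y": -17.5, "gripper": 0.2}, {"x": -34, "y": -17.5}, {"x": -34, "y": -17.5}, {"x": -34, "y": -17.5}, {"x": -34, "y": -17.5}], newtons=50)

```text
invalid input at $.rows[0]: expected keys x, y, z, ax, ay, az, gripper
```

apply_moves(rows=[{"x": -34, "y": -17.5}, {"x": -34, "y": -17.5}, {"x": -34, "y": -17.5}, {"x": -34, "y": -17.5}, {"x": -34, "y": -17.5}])

```text
invalid input at $.rows[0]: expected keys x, y, z, ax, ay, az, gripper
```

apply_moves(rows=[{"x": -34, "y": -17.5}, {"x": -34, "y": -17.5}, {"az": -7}, {"az": -7}, {"az": -7}])

```text
invalid input at $.rows[0]: expected keys x, y, z, ax, ay, az, gripper
```

```bash
python3 -c "
from h import *
go(*unit('L',.1096),.062,95.5)"
```

```text
t 0.1 pos [0.2437 0.5752 0.2416] shift [-410.9 -208.8  179.9] turn [ -0.07  -0.01 -28.46] F [-0.1  0.   0. ] grip 0.9978989533867452 0.0
```

apply_moves(rows=[{"x": -34, "y": -17.4, "z": 0, "ax": 0, "ay": 0, "az": 0, "gripper": 0.2}, {"x": -34, "y": -17.4, "z": 0, "ax": 0, "ay": 0, "az": 0, "gripper": 0.2}, {"x": -34, "y": -17.4, "z": 0, "ax": 0, "ay": 0, "az": 0, "gripper": 0.2}, {"x": -34, "y": -17.4, "z": 0, "ax": 0, "ay": 0, "az": 0, "gripper": 0.2}, {"x": -34, "y": -17.4, "z": 0, "ax": 0, "ay": 0, "az": 0, "gripper": 0.2}], newtons=50)

```text
clock: 0.52
position: [0.3672, 0.4273, 0.242]
ee_rot: [0.199, 0.98, -0.0, -0.0]
ft_force: [0.3, -0.1, 0.4]
grip_width: 0.802
grasp_force: 0.0
```

apply_moves(rows=[{"x": -34, "y": -17.4, "z": 0, "ax": 0, "ay": 0, "az": 0, "gripper": 0.2}, {"x": -34, "y": -17.4, "z": 0, "ax": 0, "ay": 0, "az": 0, "gripper": 0.2}, {"x": -34, "y": -17.4, "z": 0, "ax": 0, "ay": 0, "az": 0, "gripper": 0.2}, {"x": -34, "y": -17.4, "z": 0, "ax": 0, "ay": 0, "az": 0, "gripper": 0.2}, {"x": -34, "y": -17.4, "z": 0, "ax": 0, "ay": 0, "az": 0, "gripper": 0.2}])

```text
clock: 0.93
position: [0.4898, 0.2809, 0.2422]
ee_rot: [0.199, 0.98, -0.0, -0.0]
ft_force: [0.4, 0.9, -0.3]
grip_width: 0.801
grasp_force: 0.0
```

apply_moves(rows=[{"x": -34, "y": -17.4, "z": 0, "ax": 0, "ay": 0, "az": 0, "gripper": 0.2}, {"x": -34, "y": -17.4, "z": 0, "ax": 0, "ay": 0, "az": 0, "gripper": 0.2}, {"x": 0, "y": 0, "z": 15, "ax": 0, "ay": 0, "az": -7.1, "gripper": 0.2}, {"x": 0, "y": 0, "z": 15, "ax": 0, "ay": 0, "az": -7.1, "gripper": 0.2}, {"x": 0, "y": 0, "z": 15, "ax": 0, "ay": 0, "az": -7.1, "gripper": 0.2}])

```text
clock: 1.35
position: [0.5383, 0.2233, 0.1964]
ee_rot: [0.012, 1.0, -0.0, -0.0]
ft_force: [-0.5, 0.3, 0.1]
grip_width: 0.798
grasp_force: 0.0
```

apply_moves(rows=[{"x": 0, "y": 0, "z": 15, "ax": 0, "ay": 0, "az": -7.1, "gripper": 0.2}, {"x": 0, "y": 0, "z": 0, "ax": 0, "ay": 0, "az": 0, "gripper": 0.2}])

```text
clock: 1.52
position: [0.5364, 0.2233, 0.179]
ee_rot: [-0.05, 0.999, -0.001, -0.002]
ft_force: [-0.3, -0.5, -0.2]
grip_width: 0.802
grasp_force: 0.0
```

```bash
python3 -c "
from h import *
go(*unit('L',.1096),.062,95.5)"
```

```text
t 1.52 pos [0.5364 0.2233 0.179 ] shift [ -4.5  -1.1 116.9] turn [-0.11 -0.28  0.28] F [-0.3 -0.5 -0.2] grip 0.8023199201416689 0.0
```

apply_moves(rows=[{"x": -4.5, "y": -1, "z": 35, "ax": 0, "ay": -0.3, "az": 0.3, "gripper": 0.3}, {"x": 0, "y": 0, "z": 35, "ax": 0, "ay": 0, "az": 0, "gripper": 0.4}, {"x": 0, "y": 0, "z": 30, "ax": 0, "ay": 0, "az": 0, "gripper": 0.4}, {"x": 0, "y": 0, "z": 17, "ax": 0, "ay": 0, "az": 0, "gripper": 0.4}, {"x": 0, "y": 0, "z": 0, "ax": 0, "ay": 0, "az": 0, "gripper": 0.4}])

```text
clock: 1.93
position: [0.5409, 0.2226, 0.0618]
ee_rot: [-0.043, 0.999, -0.001, -0.0]
ft_force: [-0.3, -0.3, -0.2]
grip_width: 0.598
grasp_force: 0.0
```

apply_moves(rows=[{"x": 0, "y": 0, "z": 0, "ax": 0, "ay": 0, "az": 0, "gripper": 1}, {"x": 0, "y": 0, "z": 0, "ax": 0, "ay": 0, "az": 0, "gripper": 1}, {"x": 0, "y": 0, "z": 0, "ax": 0, "ay": 0, "az": 0, "gripper": 1}, {"x": 0, "y": 0, "z": 0, "ax": 0, "ay": 0, "az": 0, "gripper": 1}])

```text
clock: 2.27
position: [0.5442, 0.2245, 0.0675]
ee_rot: [-0.045, 0.999, 0.001, 0.004]
ft_force: [-1.8, 1.2, 7.9]
grip_width: 0.285
grasp_force: 49.5
```

```bash
python3 -c "
from h import *
go(*unit('L',.1096),.062,95.5); print(stub('L'))"
```

```text
t 2.27 pos [0.5442 0.2245 0.0675] shift [ 3.9 -1.8  5.5] turn [ 0.1   0.48 -0.38] F [-1.8  1.2  7.9] grip 0.2849390844025954 49.52695369720459
(np.float64(0.11348765774932448), np.float64(0.0017449533565729487), np.float64(0.06751872370087884))
```

apply_moves(rows=[{"x": 3, "y": 0, "z": 0, "ax": 0, "ay": 0, "az": 0, "gripper": 1}, {"x": 3, "y": 0, "z": 0, "ax": 0, "ay": 0, "az": 0, "gripper": 1}, {"x": 3, "y": 0, "z": 0, "ax": 0, "ay": 0, "az": 0, "gripper": 1}, {"x": 0, "y": 0, "z": 0, "ax": 0, "ay": 0, "az": 0, "gripper": 1}])

```text
clock: 2.6
position: [0.5393, 0.224, 0.0677]
ee_rot: [-0.044, 0.999, 0.002, 0.009]
ft_force: [22.0, 5.6, -11.0]
grip_width: 0.283
grasp_force: 51.3
```

```bash
python3 -c "
from h import *
go(*unit('L',.1096),.062,95.5); print(stub('L'))"
```

```text
t 2.6 pos [0.5393 0.224  0.0677] shift [-1.  -1.7  5.7] turn [ 0.18  1.04 -0.42] F [ 22.    5.6 -11. ] grip 0.28308100744125714 51.318638920784
(np.float64(0.1085552783854578), np.float64(0.0017048044546875626), np.float64(0.06769025821353324))
```

apply_moves(rows=[{"x": 4, "y": 0, "z": 0, "ax": 0, "ay": 0, "az": 0, "gripper": 1}, {"x": 3, "y": 0, "z": 0, "ax": 0, "ay": 0, "az": 0, "gripper": 1}, {"x": 0, "y": 0, "z": 0, "ax": 0, "ay": 0, "az": 0, "gripper": 1}, {"x": 0, "y": 0, "z": 0, "ax": 0, "ay": 0, "az": 0, "gripper": 1}])

```text
clock: 2.93
position: [0.5348, 0.2235, 0.0685]
ee_rot: [-0.044, 0.999, 0.003, 0.011]
ft_force: [32.3, 7.3, -13.0]
grip_width: 0.281
grasp_force: 53.4
```

```bash
python3 -c "
from h import *
go(*unit('L',.1096),.062,95.5); print(stub('L'))"
```

```text
t 2.93 pos [0.5348 0.2235 0.0685] shift [-5.4 -1.7  6.6] turn [ 0.23  1.29 -0.47] F [ 32.3   7.3 -13. ] grip 0.2811660522662595 53.44931602478027
(np.float64(0.10405142665407835), np.float64(0.0016685493907679008), np.float64(0.06850836759125738))
```

```bash
cat > look.py <<'E'
from h import *
import sys
n,u0,u1,v0,v1,f,out=sys.argv[1],*map(int,sys.argv[2:7]),sys.argv[7]
c=camera(n); a=c["color"][...,::-1][v0:v1,u0:u1]
cv2.imwrite("pics/"+out,cv2.resize(a,None,fx=f,fy=f,interpolation=cv2.INTER_CUBIC))
E
python3 look.py side 230 360 130 230 6 l1.png
```

```text
(no output)
```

View pics/l1.png

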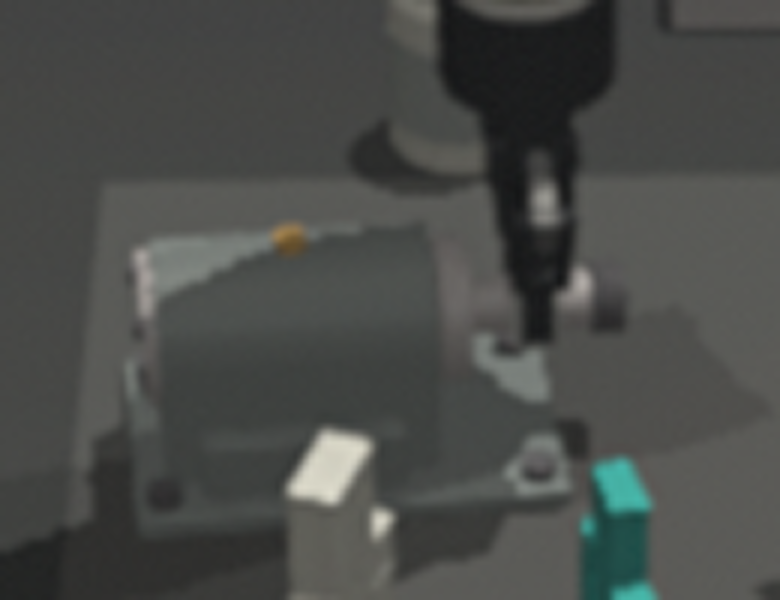

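The fingers hold the stub at (540,290), and the flange at (455,300) sits tight against the housing, so the shaft looks home. Now I'll pull with a firmer grip.

apply_moves(rows=[{"x": -4, "y": 0, "z": 0, "ax": 0, "ay": 0, "az": 0, "gripper": 1}, {"x": -4, "y": 0, "z": 0, "ax": 0, "ay": 0, "az": 0, "gripper": 1}, {"x": -4, "y": 0, "z": 0, "ax": 0, "ay": 0, "az": 0, "gripper": 1}, {"x": -4, "y": 0, "z": 0, "ax": 0, "ay": 0, "az": 0, "gripper": 1}, {"x": 0, "y": 0, "z": 0, "ax": 0, "ay": 0, "az": 0, "gripper": 1}], newtons=80)

```text
clock: 3.4
position: [0.5454, 0.2246, 0.0684]
ee_rot: [-0.044, 0.999, 0.001, 0.005]
ft_force: [0.7, 0.6, 13.9]
grip_width: 0.278
grasp_force: 80.4
```

```bash
python3 -c "
from h import *
go(*unit('L',.1096),.062,95.5); print(stub('L'))"
```

```text
t 3.4 pos [0.5454 0.2246 0.0684] shift [ 5.2 -1.8  6.4] turn [ 0.14  0.6  -0.4 ] F [ 0.7  0.6 13.9] grip 0.2782477698293251 80.38649797439575
(np.float64(0.11472421687656581), np.float64(0.0017097346129233363), np.float64(0.06841495208931406))
```

apply_moves(rows=[{"x": -3, "y": 0, "z": 0, "ax": 0, "ay": 0, "az": 0, "gripper": 1}, {"x": -3, "y": 0, "z": 0, "ax": 0, "ay": 0, "az": 0, "gripper": 1}, {"x": 0, "y": 0, "z": 0, "ax": 0, "ay": 0, "az": 0, "gripper": 1}])

```text
clock: 3.65
position: [0.5468, 0.2248, 0.0682]
ee_rot: [-0.045, 0.999, 0.001, 0.0]
ft_force: [-24.2, -4.4, 34.2]
grip_width: 0.274
grasp_force: 82.9
```

```bash
python3 -c "
from h import *
go(*unit('L',.1096),.062,95.5); print(stub('L'))"
```

```text
t 3.65 pos [0.5468 0.2248 0.0682] shift [ 6.5 -1.8  6.2] turn [ 0.06  0.03 -0.35] F [-24.2  -4.4  34.2] grip 0.2740242012303903 82.86728024482727
(np.float64(0.11611687126892271), np.float64(0.0017705053457582887), np.float64(0.06824733430233423))
```

apply_moves(rows=[{"x": -2, "y": 0, "z": -2, "ax": 0, "ay": 0, "az": 0, "gripper": 1}, {"x": -2, "y": 0, "z": -2, "ax": 0, "ay": 0, "az": 0, "gripper": 1}, {"x": 0, "y": 0, "z": 0, "ax": 0, "ay": 0, "az": 0, "gripper": 1}])

```text
clock: 3.9
position: [0.5469, 0.2247, 0.0685]
ee_rot: [-0.045, 0.999, -0.001, -0.004]
ft_force: [-26.9, -2.0, 13.9]
grip_width: 0.275
grasp_force: 80.1
```

```bash
python3 -c "
from h import *
go(*unit('L',.1096),.062,95.5); print(stub('L'))"
```

```text
t 3.9 pos [0.5469 0.2247 0.0685] shift [ 6.5 -1.8  6.5] turn [-0.04 -0.42 -0.3 ] F [-26.9  -2.   13.9] grip 0.27475783077011773 80.11428594589233
(np.float64(0.11616860281074602), np.float64(0.0017208894034228157), np.float64(0.06847968949805278))
```

Left travel is about 12 mm against a hard stop, so the left unit is sound. Pushing it home.

apply_moves(rows=[{"x": 6, "y": 0, "z": 0, "ax": 0, "ay": 0, "az": 0, "gripper": 1}, {"x": 5, "y": 0, "z": 0, "ax": 0, "ay": 0, "az": 0, "gripper": 1}, {"x": 5, "y": 0, "z": 0, "ax": 0, "ay": 0, "az": 0, "gripper": 1}, {"x": 4, "y": 0, "z": 0, "ax": 0, "ay": 0, "az": 0, "gripper": 1}, {"x": 0, "y": 0, "z": 0, "ax": 0, "ay": 0, "az": 0, "gripper": 1}])

```text
clock: 4.32
position: [0.5349, 0.2236, 0.0688]
ee_rot: [-0.045, 0.999, 0.001, 0.006]
ft_force: [17.4, 8.3, -25.1]
grip_width: 0.269
grasp_force: 81.9
```

apply_moves(rows=[{"x": 2, "y": 0, "z": 0, "ax": 0, "ay": 0, "az": 0, "gripper": 1}, {"x": 2, "y": 0, "z": 0, "ax": 0, "ay": 0, "az": 0, "gripper": 1}, {"x": 0, "y": 0, "z": 0, "ax": 0, "ay": 0, "az": 0, "gripper": 1}])

```text
clock: 4.57
position: [0.5348, 0.2235, 0.0689]
ee_rot: [-0.044, 0.999, 0.002, 0.009]
ft_force: [38.0, 12.9, -43.0]
grip_width: 0.272
grasp_force: 81.3
```

```bash
python3 -c "
from h import *
go(*unit('L',.1096),.062,95.5); print(stub('L'))"
```

```text
t 4.57 pos [0.5348 0.2235 0.0689] shift [-5.4 -1.6  7. ] turn [ 0.15  1.09 -0.41] F [ 38.   12.9 -43. ] grip 0.272477670540275 81.33568167686462
(np.float64(0.10403306708558217), np.float64(0.0016389490350914339), np.float64(0.06892782778188965))
```

apply_moves(rows=[{"x": -3, "y": 0, "z": 3, "ax": 0, "ay": 0, "az": 0, "gripper": 1}, {"x": 0, "y": 0, "z": 0, "ax": 0, "ay": 0, "az": 0, "gripper": 0.4}, {"x": 0, "y": 0, "z": 0, "ax": 0, "ay": 0, "az": 0, "gripper": 0.4}, {"x": 0, "y": 0, "z": 0, "ax": 0, "ay": 0, "az": 0, "gripper": 0.4}])

```text
clock: 4.9
position: [0.5321, 0.2222, 0.0666]
ee_rot: [-0.045, 0.999, 0.0, 0.003]
ft_force: [-0.2, -0.2, 0.6]
grip_width: 0.603
grasp_force: 0.0
```

apply_moves(rows=[{"x": 0, "y": 0, "z": -20, "ax": 0, "ay": 0, "az": 0, "gripper": 0.4}, {"x": 0, "y": 0, "z": -35, "ax": 0, "ay": 0, "az": 0, "gripper": 0.4}, {"x": 0, "y": 0, "z": -40, "ax": 0, "ay": 0, "az": 0, "gripper": 0.4}, {"x": 0, "y": 0, "z": -40, "ax": 0, "ay": 0, "az": 0, "gripper": 0.4}])

```text
clock: 5.23
position: [0.5306, 0.2218, 0.2026]
ee_rot: [-0.045, 0.999, -0.0, 0.002]
ft_force: [0.8, -0.0, -0.6]
grip_width: 0.6
grasp_force: 0.0
```

```bash
python3 -c "
from h import *
go(*unit('R',.1107),.2,83.8); print(stub('L'))"
```

```text
t 5.23 pos [0.5306 0.2218 0.2026] shift [   0.7 -466.4    2.9] turn [-0.02  0.23 11.31] F [ 0.8 -0.  -0.6] grip 0.6000421069701439 0.0
(np.float64(0.09968365455356513), np.float64(0.00035054845106866767), np.float64(0.20255464752378097))
```

apply_moves(rows=[{"x": 0, "y": -39, "z": 0, "ax": 0, "ay": 0, "az": 0, "gripper": 0.4}, {"x": 0, "y": -39, "z": 0, "ax": 0, "ay": 0, "az": 0, "gripper": 0.4}, {"x": 0, "y": -39, "z": 0, "ax": 0, "ay": 0, "az": 0, "gripper": 0.4}, {"x": 0, "y": -39, "z": 0, "ax": 0, "ay": 0, "az": 0, "gripper": 0.4}, {"x": 0, "y": -39, "z": 0, "ax": 0, "ay": 0, "az": 0, "gripper": 0.4}])

```text
clock: 5.65
position: [0.5483, 0.0263, 0.2015]
ee_rot: [-0.045, 0.999, 0.0, 0.003]
ft_force: [1.5, -0.1, -0.2]
grip_width: 0.597
grasp_force: 0.0
```

apply_moves(rows=[{"x": 0, "y": -39, "z": 0, "ax": 0, "ay": 0, "az": 0, "gripper": 0.4}, {"x": 0, "y": -39, "z": 0, "ax": 0, "ay": 0, "az": 0, "gripper": 0.4}, {"x": 0, "y": -39, "z": 0, "ax": 0, "ay": 0, "az": 0, "gripper": 0.4}, {"x": 0, "y": -39, "z": 0, "ax": 0, "ay": 0, "az": 0, "gripper": 0.4}, {"x": 0, "y": -39, "z": 0, "ax": 0, "ay": 0, "az": 0, "gripper": 0.4}])

```text
clock: 6.07
position: [0.5657, -0.1679, 0.2015]
ee_rot: [-0.045, 0.999, 0.0, 0.003]
ft_force: [-0.0, 1.0, 0.6]
grip_width: 0.602
grasp_force: 0.0
```

apply_moves(rows=[{"x": 0, "y": -39, "z": 0, "ax": 0, "ay": 0, "az": 0, "gripper": 0.4}, {"x": 0, "y": -37, "z": 0, "ax": 0, "ay": 0, "az": 0, "gripper": 0.4}, {"x": 0, "y": 0, "z": 20, "ax": 0, "ay": 0, "az": 5.6, "gripper": 0.4}, {"x": 0, "y": 0, "z": 20, "ax": 0, "ay": 0, "az": 5.6, "gripper": 0.4}, {"x": 0, "y": 0, "z": 0, "ax": 0, "ay": 0, "az": 0, "gripper": 0.4}])

```text
clock: 6.48
position: [0.571, -0.2415, 0.1574]
ee_rot: [0.056, 0.998, 0.001, -0.0]
ft_force: [-0.6, 1.9, -0.9]
grip_width: 0.603
grasp_force: 0.0
```

```bash
python3 -c "
from h import *
go(*unit('R',.1107),.064,83.8); print(stub('R'))"
```

```text
t 6.48 pos [ 0.571  -0.2415  0.1574] shift [-0.7 -1.5 93.3] turn [ 0.11 -0.05 -0.21] F [-0.6  1.9 -0.9] grip 0.6027209325135732 0.0
(np.float64(0.11005348239947), np.float64(0.0013061773976710406), np.float64(0.15735254297068121))
```

apply_moves(rows=[{"x": -1, "y": -1, "z": 35, "ax": 0, "ay": 0, "az": 0, "gripper": 0.4}, {"x": 0, "y": 0, "z": 35, "ax": 0, "ay": 0, "az": 0, "gripper": 0.4}, {"x": 0, "y": 0, "z": 20, "ax": 0, "ay": 0, "az": 0, "gripper": 0.4}, {"x": 0, "y": 0, "z": 0, "ax": 0, "ay": 0, "az": 0, "gripper": 0.4}, {"x": 0, "y": 0, "z": 0, "ax": 0, "ay": 0, "az": 0, "gripper": 1}])

```text
clock: 6.9
position: [0.5745, -0.2422, 0.0717]
ee_rot: [0.052, 0.999, 0.001, 0.002]
ft_force: [0.1, -0.0, 0.5]
grip_width: 0.473
grasp_force: 0.0
```

apply_moves(rows=[{"x": 0, "y": 0, "z": 0, "ax": 0, "ay": 0, "az": 0, "gripper": 1}, {"x": 0, "y": 0, "z": 0, "ax": 0, "ay": 0, "az": 0, "gripper": 1}, {"x": 0, "y": 0, "z": 0, "ax": 0, "ay": 0, "az": 0, "gripper": 1}, {"x": 0, "y": 0, "z": 0, "ax": 0, "ay": 0, "az": 0, "gripper": 1}])

```text
clock: 7.23
position: [0.5765, -0.2415, 0.0741]
ee_rot: [0.052, 0.999, 0.001, 0.004]
ft_force: [0.1, 4.7, 3.1]
grip_width: 0.272
grasp_force: 79.0
```

```bash
python3 -c "
from h import *
go(*unit('R',.1107),.064,83.8); print(stub('R'))"
```

```text
t 7.23 pos [ 0.5765 -0.2415  0.0741] shift [ 4.9 -1.9 10. ] turn [0.15 0.5  0.27] F [0.1 4.7 3.1] grip 0.27163956856570126 78.9785885810852
(np.float64(0.11552899776353111), np.float64(0.001917557167203975), np.float64(0.07406411879422854))
```

apply_moves(rows=[{"x": 4, "y": 0, "z": 0, "ax": 0, "ay": 0, "az": 0, "gripper": 1}, {"x": 4, "y": 0, "z": 0, "ax": 0, "ay": 0, "az": 0, "gripper": 1}, {"x": 4, "y": 0, "z": 0, "ax": 0, "ay": 0, "az": 0, "gripper": 1}, {"x": 0, "y": 0, "z": 0, "ax": 0, "ay": 0, "az": 0, "gripper": 1}])

```text
clock: 7.57
position: [0.5705, -0.2407, 0.0743]
ee_rot: [0.051, 0.999, -0.001, 0.011]
ft_force: [31.8, -3.5, -21.7]
grip_width: 0.268
grasp_force: 81.9
```

```bash
python3 -c "
from h import *
go(*unit('R',.1107),.064,83.8); print(stub('R'))"
```

```text
t 7.57 pos [ 0.5705 -0.2407  0.0743] shift [-1.  -2.  10.3] turn [-0.04  1.28  0.36] F [ 31.8  -3.5 -21.7] grip 0.26801850204124567 81.85983896255493
(np.float64(0.10949628747583072), np.float64(0.0020217072327817567), np.float64(0.0742805037261096))
```

apply_moves(rows=[{"x": 2, "y": 0, "z": 0, "ax": 0, "ay": 0, "az": 0, "gripper": 1}, {"x": 1, "y": 0, "z": 0, "ax": 0, "ay": 0, "az": 0, "gripper": 1}, {"x": 0, "y": 0, "z": 0, "ax": 0, "ay": 0, "az": 0, "gripper": 1}])

```text
clock: 7.82
position: [0.5704, -0.2407, 0.0744]
ee_rot: [0.051, 0.999, -0.002, 0.014]
ft_force: [47.5, -8.0, -33.9]
grip_width: 0.27
grasp_force: 80.5
```

```bash
python3 -c "
from h import *
go(*unit('R',.1107),.064,83.8); print(stub('R'))"
```

```text
t 7.82 pos [ 0.5704 -0.2407  0.0744] shift [-1.  -2.  10.4] turn [-0.13  1.58  0.41] F [ 47.5  -8.  -33.9] grip 0.26968669133739326 80.51069140434265
(np.float64(0.10939163657495433), np.float64(0.0020252030496775188), np.float64(0.07436318324587163))
```

apply_moves(rows=[{"x": -6, "y": 0, "z": 0, "ax": 0, "ay": 0, "az": 0, "gripper": 1}, {"x": -6, "y": 0, "z": 0, "ax": 0, "ay": 0, "az": 0, "gripper": 1}, {"x": -6, "y": 0, "z": 0, "ax": 0, "ay": 0, "az": 0, "gripper": 1}, {"x": -6, "y": 0, "z": 0, "ax": 0, "ay": 0, "az": 0, "gripper": 1}, {"x": 0, "y": 0, "z": 0, "ax": 0, "ay": 0, "az": 0, "gripper": 1}])

```text
clock: 8.23
position: [0.5863, -0.2425, 0.0741]
ee_rot: [0.052, 0.999, 0.001, 0.005]
ft_force: [3.0, 6.7, 4.6]
grip_width: 0.268
grasp_force: 85.2
```

```bash
python3 -c "
from h import *
go(*unit('R',.1107),.064,83.8); print(stub('R'))"
```

```text
t 8.23 pos [ 0.5863 -0.2425  0.0741] shift [14.8 -1.9  9.9] turn [0.13 0.54 0.28] F [3.  6.7 4.6] grip 0.26817920062755124 85.20097732543945
(np.float64(0.12537269800841103), np.float64(0.0019681925459053423), np.float64(0.07405720249418601))
```

The right shaft has passed 16 mm of travel without meeting a stop, so it is the worn one.

apply_moves(rows=[{"x": -5, "y": 0, "z": 0, "ax": 0, "ay": 0, "az": 0, "gripper": 1}, {"x": -5, "y": 0, "z": 0, "ax": 0, "ay": 0, "az": 0, "gripper": 1}, {"x": -4, "y": 0, "z": 0, "ax": 0, "ay": 0, "az": 0, "gripper": 1}, {"x": -4, "y": 0, "z": 0, "ax": 0, "ay": 0, "az": 0, "gripper": 1}, {"x": 0, "y": 0, "z": 0, "ax": 0, "ay": 0, "az": 0, "gripper": 1}])

```text
clock: 8.65
position: [0.6006, -0.2441, 0.074]
ee_rot: [0.052, 0.999, 0.002, 0.001]
ft_force: [-15.4, 10.4, 19.2]
grip_width: 0.267
grasp_force: 86.7
```

```bash
python3 -c "
from h import *
go(*unit('R',.1107),.064,83.8); print(stub('R'))"
```

```text
t 8.65 pos [ 0.6006 -0.2441  0.074 ] shift [29.1 -1.9  9.9] turn [0.23 0.13 0.22] F [-15.4  10.4  19.2] grip 0.26670803401826754 86.72147512435913
(np.float64(0.1397944546748634), np.float64(0.0019327052336975872), np.float64(0.07398568384231978))
```

apply_moves(rows=[{"x": -3, "y": 0, "z": 0, "ax": 0, "ay": 0, "az": 0, "gripper": 1}, {"x": -2, "y": 0, "z": 0, "ax": 0, "ay": 0, "az": 0, "gripper": 1}, {"x": 0, "y": 0, "z": 0, "ax": 0, "ay": 0, "az": 0, "gripper": 1}])

```text
clock: 8.9
position: [0.6009, -0.2442, 0.0738]
ee_rot: [0.053, 0.999, 0.003, -0.003]
ft_force: [-38.0, 17.7, 35.3]
grip_width: 0.272
grasp_force: 88.9
```

```bash
python3 -c "
from h import *
go(*unit('R',.1107),.064,83.8); print(stub('R'))"
```

```text
t 8.9 pos [ 0.6009 -0.2442  0.0738] shift [29.3 -1.8 10. ] turn [ 0.37 -0.42  0.14] F [-38.   17.7  35.3] grip 0.27237325657841577 88.92347574234009
(np.float64(0.14008684858463324), np.float64(0.0018397481880179384), np.float64(0.07382709554113949))
```

apply_moves(rows=[{"x": 2, "y": 0, "z": 2, "ax": 0, "ay": 0, "az": 0, "gripper": 1}, {"x": 0, "y": 0, "z": 0, "ax": 0, "ay": 0, "az": 0, "gripper": 0.4}, {"x": 0, "y": 0, "z": 0, "ax": 0, "ay": 0, "az": 0, "gripper": 0.4}, {"x": 0, "y": 0, "z": 0, "ax": 0, "ay": 0, "az": 0, "gripper": 0.4}])

```text
clock: 9.23
position: [0.6052, -0.2463, 0.0711]
ee_rot: [0.053, 0.999, 0.0, 0.004]
ft_force: [0.3, -0.4, -0.9]
grip_width: 0.603
grasp_force: 0.0
```

apply_moves(rows=[{"x": 0, "y": 0, "z": -20, "ax": 0, "ay": 0, "az": 0, "gripper": 0.4}, {"x": 0, "y": 0, "z": -40, "ax": 0, "ay": 0, "az": 0, "gripper": 0.4}, {"x": 0, "y": 0, "z": -40, "ax": 0, "ay": 0, "az": 0, "gripper": 0.3}, {"x": 0, "y": 0, "z": -40, "ax": 0, "ay": 0, "az": 0, "gripper": 0.2}])

```text
clock: 9.57
position: [0.6035, -0.2463, 0.2115]
ee_rot: [0.053, 0.999, 0.0, 0.003]
ft_force: [1.1, 0.4, 0.3]
grip_width: 0.799
grasp_force: 0.0
```

```bash
python3 -c "
from h import *
go(.4525,-.005,.22,70); print(stub('R'))"
```

```text
t 9.57 pos [ 0.6035 -0.2463  0.2115] shift [175.7 224.   -9.3] turn [ 0.06  0.3  13.93] F [1.1 0.4 0.3] grip 0.7985513306105207 0.0
(np.float64(0.14294674434068247), np.float64(2.6411611029055967e-05), np.float64(0.21154325271996358))
```

apply_moves(rows=[{"x": 22, "y": 28, "z": -1, "ax": 0, "ay": 0, "az": 0, "gripper": 0.2}, {"x": 22, "y": 28, "z": -1, "ax": 0, "ay": 0, "az": 0, "gripper": 0.2}, {"x": 22, "y": 28, "z": -1, "ax": 0, "ay": 0, "az": 0, "gripper": 0.2}, {"x": 22, "y": 28, "z": -1, "ax": 0, "ay": 0, "az": 0, "gripper": 0.2}, {"x": 22, "y": 28, "z": -1, "ax": 0, "ay": 0, "az": 0, "gripper": 0.2}])

```text
clock: 9.98
position: [0.5084, -0.0942, 0.2146]
ee_rot: [0.053, 0.999, 0.0, 0.003]
ft_force: [0.6, 1.4, 1.0]
grip_width: 0.799
grasp_force: 0.0
```

apply_moves(rows=[{"x": 22, "y": 28, "z": 0, "ax": 0, "ay": 0, "az": 0, "gripper": 0.2}, {"x": 22, "y": 28, "z": 0, "ax": 0, "ay": 0, "az": 0, "gripper": 0.2}, {"x": 22, "y": 28, "z": 0, "ax": 0, "ay": 0, "az": 7, "gripper": 0.2}, {"x": 0, "y": 0, "z": 0, "ax": 0, "ay": 0, "az": 7, "gripper": 0.2}, {"x": 0, "y": 0, "z": 0, "ax": 0, "ay": 0, "az": 0, "gripper": 0.2}])

```text
clock: 10.4
position: [0.4543, -0.0065, 0.2146]
ee_rot: [0.169, 0.986, 0.001, 0.003]
ft_force: [0.8, 0.4, 1.2]
grip_width: 0.8
grasp_force: 0.0
```

```bash
python3 -c "
from h import *
go(.4525,-.005,.128,70)"
python3 look.py side 240 380 150 270 5 p1.png
```

```text
t 10.4 pos [ 0.4543 -0.0065  0.2146] shift [ 2.7  0.5 86.6] turn [0.2  0.35 0.51] F [0.8 0.4 1.2] grip 0.7997335835549749 0.0
```

View pics/p1.png

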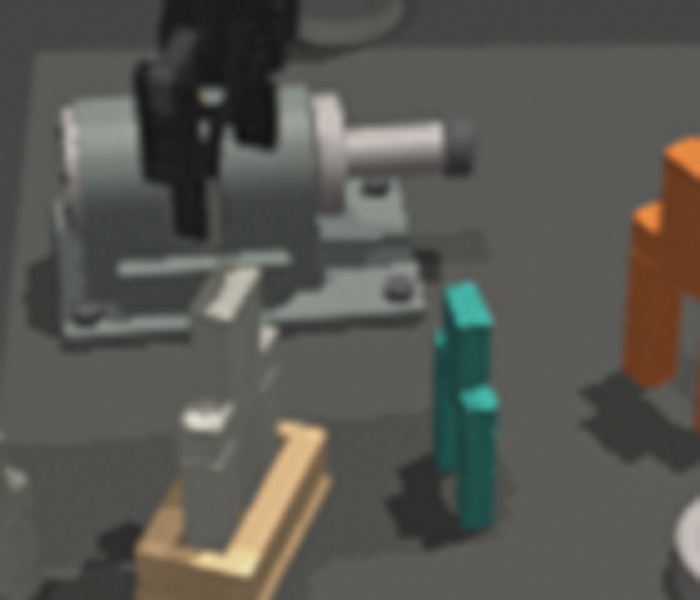

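The picture shows the left flange close to its housing, so it is home, and the open fingers hanging above the tab at (230,290), one on each side. Descending.

apply_moves(rows=[{"x": 2.5, "y": 0.5, "z": 30, "ax": 0, "ay": 0.3, "az": 0.5, "gripper": 0.2}, {"x": 0, "y": 0, "z": 30, "ax": 0, "ay": 0, "az": 0, "gripper": 0.2}, {"x": 0, "y": 0, "z": 24, "ax": 0, "ay": 0, "az": 0, "gripper": 0.2}, {"x": 0, "y": 0, "z": 0, "ax": 0, "ay": 0, "az": 0, "gripper": 0.2}])

```text
clock: 10.78
position: [0.4504, -0.0078, 0.126]
ee_rot: [0.171, 0.985, -0.0, -0.003]
ft_force: [-1.6, -0.6, 0.2]
grip_width: 0.801
grasp_force: 0.0
```

```bash
python3 -c "
from h import *
go(.4525,-.005,.128,70)"
```

```text
t 10.78 pos [ 0.4504 -0.0078  0.126 ] shift [-1.1  3.3 -2.1] turn [-0.08 -0.33  0.31] F [-1.6 -0.6  0.2] grip 0.8006620837382153 0.0
```

apply_moves(rows=[{"x": 0, "y": 0, "z": 0, "ax": 0, "ay": 0, "az": 0, "gripper": 1}, {"x": 0, "y": 0, "z": 0, "ax": 0, "ay": 0, "az": 0, "gripper": 1}, {"x": 0, "y": 0, "z": 0, "ax": 0, "ay": 0, "az": 0, "gripper": 1}, {"x": 0, "y": 0, "z": 0, "ax": 0, "ay": 0, "az": 0, "gripper": 1}], newtons=60)

```text
clock: 11.12
position: [0.4538, -0.0064, 0.1316]
ee_rot: [0.172, 0.985, 0.002, 0.001]
ft_force: [0.2, -0.6, 7.3]
grip_width: 0.459
grasp_force: 61.2
```

```bash
python3 -c "
from h import *
go(.4525,-.005,.128,70)"
```

```text
t 11.12 pos [ 0.4538 -0.0064  0.1316] shift [1.7 0.8 3.6] turn [0.22 0.13 0.2 ] F [ 0.2 -0.6  7.3] grip 0.4593509417094136 61.24669790267944
```

apply_moves(rows=[{"x": 0, "y": 0, "z": -20, "ax": 0, "ay": 0, "az": 0, "gripper": 1}, {"x": 0, "y": 0, "z": -25, "ax": 0, "ay": 0, "az": 0, "gripper": 1}, {"x": 0, "y": 0, "z": -30, "ax": 0, "ay": 0, "az": 0, "gripper": 1}, {"x": 0, "y": 0, "z": -30, "ax": 0, "ay": 0, "az": 0, "gripper": 1}, {"x": 0, "y": 0, "z": -30, "ax": 0, "ay": 0, "az": 0, "gripper": 1}])

```text
clock: 11.53
position: [0.4518, -0.0068, 0.2664]
ee_rot: [0.172, 0.985, 0.001, -0.0]
ft_force: [1.4, 0.1, -4.8]
grip_width: 0.453
grasp_force: 62.6
```

```bash
python3 -c "
from h import *
go(.5372,-.2372,.27,83.8)"
```

```text
t 11.53 pos [ 0.4518 -0.0068  0.2664] shift [-158.4 -187.9   -4.2] turn [  0.14  -0.03 -13.61] F [ 1.4  0.1 -4.8] grip 0.453183217199757 62.623136043548584
```

apply_moves(rows=[{"x": -19.8, "y": -23.5, "z": 0, "ax": 0, "ay": 0, "az": 0, "gripper": 1}, {"x": -19.8, "y": -23.5, "z": 0, "ax": 0, "ay": 0, "az": 0, "gripper": 1}, {"x": -19.8, "y": -23.5, "z": 0, "ax": 0, "ay": 0, "az": 0, "gripper": 1}, {"x": -19.8, "y": -23.5, "z": 0, "ax": 0, "ay": 0, "az": 0, "gripper": 1}, {"x": -19.8, "y": -23.5, "z": 0, "ax": 0, "ay": 0, "az": 0, "gripper": 1}])

```text
clock: 11.95
position: [0.5057, -0.1521, 0.2648]
ee_rot: [0.172, 0.985, 0.001, 0.0]
ft_force: [0.8, 0.4, -5.0]
grip_width: 0.456
grasp_force: 62.7
```

apply_moves(rows=[{"x": -19.8, "y": -23.5, "z": 0, "ax": 0, "ay": 0, "az": 0, "gripper": 1}, {"x": -19.8, "y": -23.5, "z": 0, "ax": 0, "ay": 0, "az": 0, "gripper": 1}, {"x": -19.8, "y": -23.5, "z": 0, "ax": 0, "ay": 0, "az": -6.8, "gripper": 1}, {"x": 0, "y": 0, "z": 0, "ax": 0, "ay": 0, "az": -6.8, "gripper": 1}, {"x": 0, "y": 0, "z": 0, "ax": 0, "ay": 0, "az": 0, "gripper": 1}])

```text
clock: 12.37
position: [0.5371, -0.239, 0.2638]
ee_rot: [0.053, 0.999, 0.001, -0.001]
ft_force: [0.6, 0.2, -5.2]
grip_width: 0.463
grasp_force: 63.5
```

```bash
python3 -c "
from h import *
go(.5372,-.2372,.144,83.8)"
python3 look.py side 240 380 235 365 5 p2.png
```

```text
t 12.37 pos [ 0.5371 -0.239   0.2638] shift [ -0.1   1.6 119.8] turn [ 0.09 -0.09  0.15] F [ 0.6  0.2 -5.2] grip 0.4630864840462784 63.45307230949402
```

View pics/p2.png

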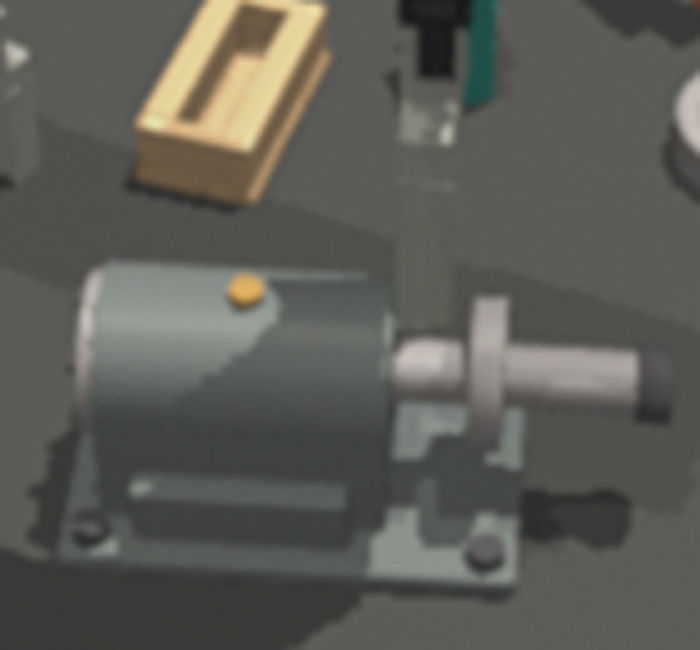

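The plate hangs over the open gap. The near leg's bottom spans u 397–452 at v≈325, the flange's back edge is at (472,300), and the housing's front edge is at (390,300).

Run:
```python
from h import *
import pickle
S=pickle.load(open("side0.pkl","rb"))
(ox,oy),yw=U['R'];a=np.radians(yw)
def un(u,v,z):
    p=onz(S,240+u/5-.4,235+v/5-.4,z); return ((p[0]-ox)*np.cos(a)+(p[1]-oy)*np.sin(a))*1e3,(-(p[0]-ox)*np.sin(a)+(p[1]-oy)*np.cos(a))*1e3
b=.2638-.1256
for n,q in dict(legL=(397,325,b),legR=(452,325,b),shoulderL=(400,137,b+.1),shR=(455,145,b+.1),flangeback_top=(473,299,.102),housing_front_side=(391,370,.070),fl_back_side=(469,365,.07)).items(): print(n,np.round(un(*q),1))
print(stub('R'))
```

```text
legL [ 64.7 -39.3]
legR [ 85.9 -37.6]
shoulderL [ 65.2 -40.2]
shR [ 85.5 -42.8]
flangeback_top [92.  12.1]
housing_front_side [59.7 -0.1]
fl_back_side [91.5  5.3]
(np.float64(0.0761719774492306), np.float64(0.0017043725792827346), np.float64(0.26388647576849394))
```

It is centred, with about 5 mm clear on each side. Lowering.

apply_moves(rows=[{"x": 0, "y": 0, "z": 20, "ax": 0, "ay": 0, "az": 0, "gripper": 1}, {"x": 0, "y": 0, "z": 20, "ax": 0, "ay": 0, "az": 0, "gripper": 1}, {"x": 0, "y": 0, "z": 15, "ax": 0, "ay": 0, "az": 0, "gripper": 1}, {"x": 0, "y": 0, "z": 0, "ax": 0, "ay": 0, "az": 0, "gripper": 1}])

```text
clock: 12.75
position: [0.5362, -0.2347, 0.2062]
ee_rot: [0.055, 0.998, 0.002, -0.002]
ft_force: [-0.3, 0.4, -6.3]
grip_width: 0.46
grasp_force: 63.3
```

```bash
python3 -c "
from h import *
go(.5372,-.2372,.138,83.8);print(stub('R'))"
```

```text
t 12.75 pos [ 0.5362 -0.2347  0.2062] shift [-1.6 -2.7 68.2] turn [ 0.25 -0.28 -0.13] F [-0.3  0.4 -6.3] grip 0.4599989505278872 63.30158472061157
(np.float64(0.07478796327419927), np.float64(0.0043175522916946985), np.float64(0.20621020722481567))
```

apply_moves(rows=[{"x": -1, "y": -2.5, "z": 12, "ax": 0, "ay": 0, "az": 0, "gripper": 1}, {"x": 0, "y": 0, "z": 15, "ax": 0, "ay": 0, "az": 0, "gripper": 1}, {"x": 0, "y": 0, "z": 15, "ax": 0, "ay": 0, "az": 0, "gripper": 1}, {"x": 0, "y": 0, "z": 12, "ax": 0, "ay": 0, "az": 0, "gripper": 1}, {"x": 0, "y": 0, "z": 0, "ax": 0, "ay": 0, "az": 0, "gripper": 1}])

```text
clock: 13.17
position: [0.5376, -0.2386, 0.1532]
ee_rot: [0.055, 0.999, 0.002, -0.001]
ft_force: [-0.1, 1.2, -4.7]
grip_width: 0.463
grasp_force: 63.4
```

```bash
python3 -c "
from h import *
go(.5372,-.2372,.138,83.8);print(stub('R'))"
```

```text
t 13.17 pos [ 0.5376 -0.2386  0.1532] shift [ 0.5  1.3 15.2] turn [ 0.18 -0.16 -0.06] F [-0.1  1.2 -4.7] grip 0.4634659602350332 63.35929870605469
(np.float64(0.07655946020883529), np.float64(0.0005653011003107378), np.float64(0.15317298622885456))
```

apply_moves(rows=[{"x": 0, "y": 0.5, "z": 6, "ax": 0, "ay": 0, "az": 0, "gripper": 1}, {"x": 0, "y": 0, "z": 5, "ax": 0, "ay": 0, "az": 0, "gripper": 1}, {"x": 0, "y": 0, "z": 3, "ax": 0, "ay": 0, "az": 0, "gripper": 1}, {"x": 0, "y": 0, "z": 0, "ax": 0, "ay": 0, "az": 0, "gripper": 1}])

```text
clock: 13.5
position: [0.5384, -0.2388, 0.1409]
ee_rot: [0.054, 0.999, 0.001, -0.0]
ft_force: [-0.5, -0.1, -5.5]
grip_width: 0.46
grasp_force: 63.5
```

```bash
python3 -c "
from h import *
go(.5372,-.2372,.138,83.8);print(stub('R'))"
```

```text
t 13.5 pos [ 0.5384 -0.2388  0.1409] shift [1.4 1.4 2.9] turn [ 0.15 -0.02 -0.03] F [-0.5 -0.1 -5.5] grip 0.46008299039583633 63.531779050827026
(np.float64(0.07740191195529371), np.float64(0.000505579413290473), np.float64(0.14086678188365662))
```

apply_moves(rows=[{"x": 0, "y": 0, "z": 1.5, "ax": 0, "ay": 0, "az": 0, "gripper": 1}, {"x": 0, "y": 0, "z": 0, "ax": 0, "ay": 0, "az": 0, "gripper": 1}])

```text
clock: 13.67
position: [0.5386, -0.2389, 0.1398]
ee_rot: [0.054, 0.999, 0.001, 0.0]
ft_force: [0.0, -0.4, -5.4]
grip_width: 0.461
grasp_force: 63.5
```

Still hanging freely, with no sideways force. Continuing down.

apply_moves(rows=[{"x": 1, "y": 0.5, "z": 1.5, "ax": 0, "ay": 0, "az": 0, "gripper": 1}, {"x": 0, "y": 0, "z": 1, "ax": 0, "ay": 0, "az": 0, "gripper": 1}, {"x": 0, "y": 0, "z": 0, "ax": 0, "ay": 0, "az": 0, "gripper": 1}])

```text
clock: 13.92
position: [0.5377, -0.2383, 0.1376]
ee_rot: [0.054, 0.999, 0.001, 0.0]
ft_force: [-0.7, 1.1, -1.3]
grip_width: 0.46
grasp_force: 64.0
```

apply_moves(rows=[{"x": 0, "y": 0, "z": 1, "ax": 0, "ay": 0, "az": 0, "gripper": 1}, {"x": 0, "y": 0, "z": 1, "ax": 0, "ay": 0, "az": 0, "gripper": 1}, {"x": 0, "y": 0, "z": 0, "ax": 0, "ay": 0, "az": 0, "gripper": 1}])

```text
clock: 14.17
position: [0.5386, -0.2382, 0.1374]
ee_rot: [0.054, 0.999, 0.001, 0.001]
ft_force: [-3.6, 4.5, 15.6]
grip_width: 0.458
grasp_force: 66.0
```

```bash
python3 -c "
from h import *
go(.5372,-.2372,.138,83.8);print(stub('R'))"
```

```text
t 14.17 pos [ 0.5386 -0.2382  0.1374] shift [ 1.5  0.8 -0.6] turn [ 0.18  0.15 -0.  ] F [-3.6  4.5 15.6] grip 0.45778516664151564 66.04377150535583
(np.float64(0.07754512482644856), np.float64(0.0011235386052339926), np.float64(0.13741009173060253))
```

The plate stands on the foot: contact at the expected 0.1375 m. Releasing.

apply_moves(rows=[{"x": 0, "y": 0, "z": -1.2, "ax": 0, "ay": 0, "az": 0, "gripper": 1}, {"x": 0, "y": 0, "z": 0, "ax": 0, "ay": 0, "az": 0, "gripper": 0.25}, {"x": 0, "y": 0, "z": 0, "ax": 0, "ay": 0, "az": 0, "gripper": 0.25}, {"x": 0, "y": 0, "z": 0, "ax": 0, "ay": 0, "az": 0, "gripper": 0.25}, {"x": 0, "y": 0, "z": 0, "ax": 0, "ay": 0, "az": 0, "gripper": 0.25}])

```text
clock: 14.58
position: [0.5376, -0.2384, 0.1363]
ee_rot: [0.054, 0.999, 0.001, 0.0]
ft_force: [-0.9, 0.5, -0.7]
grip_width: 0.751
grasp_force: 0.0
```

apply_moves(rows=[{"x": 0, "y": 0, "z": -10, "ax": 0, "ay": 0, "az": 0, "gripper": 0.25}, {"x": 0, "y": 0, "z": -25, "ax": 0, "ay": 0, "az": 0, "gripper": 0.25}, {"x": 0, "y": 0, "z": -35, "ax": 0, "ay": 0, "az": 0, "gripper": 0.25}, {"x": 0, "y": 0, "z": -35, "ax": 0, "ay": 0, "az": 0, "gripper": 0.25}, {"x": 0, "y": 0, "z": -35, "ax": 0, "ay": 0, "az": 0, "gripper": 0.25}])

```text
clock: 15.0
position: [0.5371, -0.2388, 0.2787]
ee_rot: [0.055, 0.999, 0.001, 0.0]
ft_force: [1.7, -0.4, 0.7]
grip_width: 0.746
grasp_force: 0.0
```

apply_moves(rows=[{"x": 20, "y": 35, "z": 0, "ax": 0, "ay": 0, "az": 0, "gripper": 0.25}, {"x": 20, "y": 35, "z": 0, "ax": 0, "ay": 0, "az": 0, "gripper": 0.25}, {"x": 20, "y": 35, "z": 0, "ax": 0, "ay": 0, "az": 0, "gripper": 0.25}, {"x": 0, "y": 35, "z": 0, "ax": 0, "ay": 0, "az": 0, "gripper": 0.25}, {"x": 0, "y": 0, "z": 0, "ax": 0, "ay": 0, "az": 0, "gripper": 0.25}])

```text
clock: 15.42
position: [0.4933, -0.0857, 0.2778]
ee_rot: [0.05, 0.999, 0.003, 0.001]
ft_force: [0.9, 0.2, -0.4]
grip_width: 0.748
grasp_force: 0.0
```

```bash
python3 look.py side 220 420 130 370 2 p3.png; python3 look.py top 195 455 160 320 3 p4.png
```

```text
(no output)
```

View pics/p3.png

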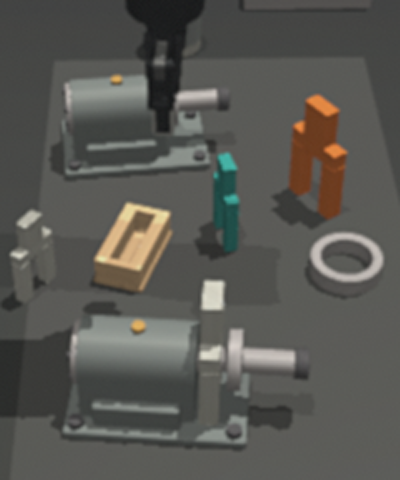

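View pics/p4.png

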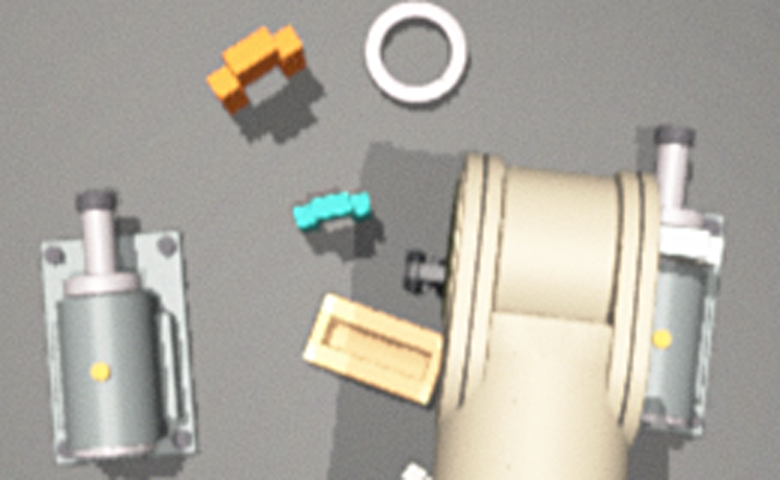

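The side view shows the plate upright astride the right shaft at (212,350), between housing and flange, with that shaft pulled out. The top view shows the left flange against its housing at (105,285), and everything else undisturbed.

```bash
python3 -c "
from h import *
print(hand_in())"
```

```text
the job is handed in; nothing more can be done
None
```

The job is handed in: the left unit is sound (about 12 mm float) and its shaft is pushed home, and the right unit is worn (about 30 mm) with its shaft pulled fully out and the spacer plate standing astride it.

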